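Lock the bayonet filler cap on an oil tank

TASK

The orange filler cap has only been set down on the neck of the grey oil tank. Turn it on its seat until you feel its hidden lugs find their slots, push it down against the spring and turn it clockwise until it is locked, so that it stays down, level, when you let go; leave the can, the loose nuts and the rest of the bench as they are.

Things in the scene. Friction and masses are not known exactly. Their poses are not given: they have to be found in the camera images.
- cap_wing (a point): Centre of the wing (straight grip bar) on top of the loose orange bayonet cap (about 150 g). Wing 60 mm long (its x axis), 16 mm wide (y), 26 mm high: its top is 13 mm above this point, and the cap's round disc, 70 mm across, begins 13 mm below it. z is the cap's axis, up. The cap starts resting on the neck, this point 33 mm above the rim.
- cap_lugs (a point): Point on the cap's axis, 33 mm below the wing's centre, between the undersides of its two hidden lugs, which stick out along +x and -x (the wing's direction). A round nose below them already sits in the neck and keeps the cap centred. Off the slots the lugs sit on hard metal, so the cap will not go down. At the start the slots are at least 0.35 rad away from the lugs.
- filler (a point): Centre of the neck's rim, 134 mm above the bench; the cap's axis stands here. Axes are the tank's. The rim has two opposite slots, hidden under the cap, at an unknown angle that these axes do not tell; they repeat every half turn. The lugs pass within about 0.1 rad either side of the right angle; then the cap can be pushed down 12 mm, until its disc meets the rim.
- filler_foot (a point): Foot of the 60 mm wide, 34 mm high neck on the tank's lid. A spring in it resists the push: 4 N at first, 6.5 N at the bottom, more than the cap's weight. Held down 10.5 mm or more, the cap turns clockwise (from above) about 1 rad to a stop; anticlockwise is blocked. Turned 0.7 rad or more and let go, it stays locked 10 mm below its starting height; unlocked, it springs back up.
- tank_lid (a point): Centre of the lid of the fixed grey steel oil tank, 100 mm above the bench; the tank is 200 mm along its x axis and 300 mm along y; the neck stands 60 mm to -y of this point. Two short pipe ends stick out 35 mm on its +y side, below the lid.
- nut_lid: Bystander: loose steel hexagon nut, 46 mm across flats, 20 mm high, lying on the tank's lid; origin at the centre of its underside.
- can_mid (a point): Bystander: green round can, 60 mm across, 110 mm high, standing on the bench beyond the tank; this point is its centre, z up.
- nut_a: Bystander: loose steel hexagon nut, 50 mm across flats, 22 mm high, lying in the blue tray (240 x 170 mm, 50 mm high) of nuts; origin at the centre of its underside.
- nut_b: Bystander: a second nut like nut_a in the same tray.
Not all that is in view belongs to the job. There is more than one size of the part that bears cap_wing; the job needs the largest.

How it is judged:
By the outcome, as a careful person would: the job done as asked, in the order asked, and still so for the second after the job is handed in, with the robot touching nothing.
It also fails if it takes over 64 s, if anything falls off the work surface, if the arm or the gripper's body presses on something with over 40 N, if the wrist force passes 120 N, or if a joint passes its speed limit or range.

ROBOT

A 6-joint arm with a two-finger parallel gripper is mounted at the origin on the work surface. World frame = base frame: x ahead of the robot, y to its left, z up, the work surface at z = 0. Lengths are in mm, angles in degrees, forces in N, time in s.
With the tool pointing down it reaches from about 300 to 850 mm from the base axis. Payload 4.2 kg.
Tool frame: the origin (TCP) lies at the very end of the fingers, on their centre line; the grasp point (between the pads) lies 19 mm behind it; z points along the fingers, y is the direction in which the jaws open and shut (so a half turn about z gives the same grasp; the last joint's range is limited). The gripper opens to 91 mm and grips with 3 to 60 N. Pads are 32 mm wide; open, the fingers measure 118 mm over their backs; the gripper's body (76 mm by 178 mm) begins 60 mm behind the grasp point.
Start: joints at [69.844, 18.312, 89.639, -0, 72.044, -1.146], TCP at [187.306, 543.654, 213.976] pointing down, gripper open.
Joint ranges: [-177.97, 177.97], [-48.28, 115.42], [12.27, 149.76], [-77.06, 257.06], [2.81, 150.46], [-146.56, 146.56]. Speed limits (degrees/s): [147.25, 147.25, 180, 180, 180, 180].

INTERFACE

Orientations are given as [roll, pitch, yaw] about the fixed x, y, z axes, in that order (R = Rz(yaw) Ry(pitch) Rx(roll)).
In Python, from workcell import * gives the robot as it stands. The module is installed in compiled form; this text tells all that it offers.
- The arm moves only by the tool servo_tool, never from a script. Its argument "plan" is a list that holds one entry, the list of rows, each a list of 7 numbers: the shift along the tool's x, y, z in mm, then the turn, a rotation vector about the tool's x, y, z in rad, then the opening, from 0 (shut) to 1 (fully open). A call has 1 to 20 rows; each row is the pose to reach, as a shift and turn from the pose commanded when the call began, along the tool's axes at that moment; what a row does not reach only later rows make up. A row lasts 1/10 s, in which the tool goes at most 50 mm and 8.59 degrees, less where a joint would pass 70% of its speed; a pose out of reach is approached as far as the arm can. A call with a gripper value outside its range is refused whole. The fingers move at their own pace and stop on an object; "squeeze" is the grip in N (left out, the last holds). Time passes only in rows, so rows that repeat a pose let the fingers close. It gives the time, the measured TCP pose, the force and the opening at its end, in the units of the state.
- state(): the state, without advancing time (a new reading comes with each control period).
- grab_frame(name): name is "scene" or "side" or "wrist"; returns a dict with "color" (420x560x3 uint8, red, green, blue), "range_z" (420x560 float32, mm along the optical axis (not along the pixel's ray), 0 where there is no reading), "fx", "fy", "cx", "cy" (pixels), "dist_coeffs" ([k1, k2, p1, p2, k3] as OpenCV has them; the pictures are not rectified), "rvec" (rotation vector, rad) and "tvec" (3), from world to camera coordinates, as OpenCV has them; the wrist camera has in their place "tool_from_camera" (4x4, takes a point from camera to tool coordinates, whose origin is the TCP and whose axes are the flange's). Camera axes: x right, y down, z forward; pixel columns grow to the right and rows downward; lengths in mm; the calibration is good to about 2 mm. A picture is of the moment at which its call begins: read the wrist's pose just before it.
- job_done(): hands the job in, once; it reports no verdict.
The state is a dict: "time_s": time; "qpos": joint angles; "qvel": joint speeds; "effort": joint torques, N m; "ee_pos": TCP position; "ee_rot": TCP orientation; "force": force on the tool from outside, world axes, zero at the start; "torque": the same for the moment, N m; "gripper_width": finger opening in mm.
Only numpy, scipy, OpenCV 4.12 (cv2) and the standard library are available. Lean on these libraries where they do the work, as an engineer would, in place of code of your own. Each camera call takes 0.05 s, during which the arm holds its last target.

## Working session

There is one attempt and no reset: what is moved stays moved. The work goes in short steps, Python scripts to look and compute and a tool call to move; the robot and the scene stay as the last step left them, time stands still between calls to the robot, and variables do not carry over. Pictures are saved under pics/ and viewed, and the job is handed in when it is done.

Besides the shell and the picture viewer there is one more tool, called after ">>>" in YAML: its name, and indented under it one key for each argument. servo_tool: Moves the arm, as the interface text tells. Its arguments: {"type":"object","properties":{"plan":{"type":"array"},"squeeze":{"type":"number"}},"required":["plan"]}

```bash
mkdir -p pics; python3 - <<'E'
from workcell import *
import cv2,pickle
s=state();print(s)
for n in ["scene","side","wrist"]:
    f=grab_frame(n);pickle.dump(f,open(f"{n}0.pkl","wb"))
    cv2.imwrite(f"pics/{n}0.png",f["color"][:,:,::-1])
    print(n,f["fx"],f["cx"],f["dist_coeffs"],f.get("tool_from_camera"))
E
```

```text
{'time_s': 0.0, 'qpos': array([ 6.98446167e+01,  1.83521646e+01,  8.97072834e+01, -1.48339311e-03,
        7.20437485e+01, -1.14515109e+00]), 'qvel': array([-0.02079005, -0.09050588, -0.02618154,  0.01048111,  0.00630365,
        0.02559984]), 'effort': array([ 7.43397268e-04, -4.12468171e+01, -2.31972420e+01,  7.28366082e-02,
        4.58552514e-02, -1.50916958e-04]), 'ee_pos': array([187.12187151, 543.15825957, 213.10909312]), 'ee_rot': array([-1.79896796e+02, -6.52382765e-04,  1.60990226e+02]), 'force': array([ 0.06317483, -0.59411067, -0.34275828]), 'torque': array([-0.01298488,  0.0446088 ,  0.02714036]), 'gripper_width': 91.1273252998336}
scene 472.8583283169678 276.8873838733756 [0.04991432 0.         0.         0.         0.        ] None
side 434.1030320960294 281.3330640700886 [-0.08567703  0.          0.          0.          0.        ] None
wrist 309.4257522022366 277.7618161421554 [0.02419297 0.         0.         0.         0.        ] [[ 1.19884250e-03 -9.72590739e-01 -2.32520572e-01  6.56651597e+01]
 [ 9.99999232e-01  1.23886763e-03 -2.61035327e-05 -2.83518998e-01]
 [ 3.13450265e-04 -2.32520363e-01  9.72591478e-01 -1.69873772e+02]
 [ 0.00000000e+00  0.00000000e+00  0.00000000e+00  1.00000000e+00]]
```

View pics/scene0.png

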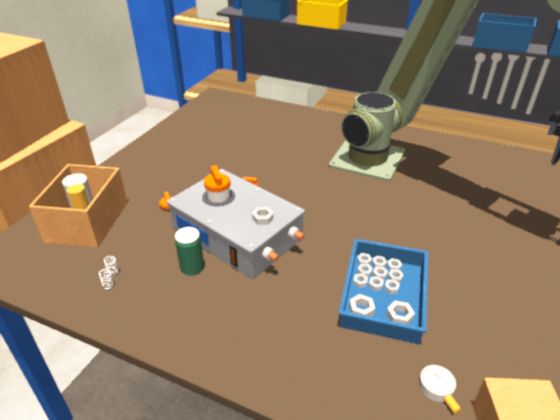

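View pics/side0.png

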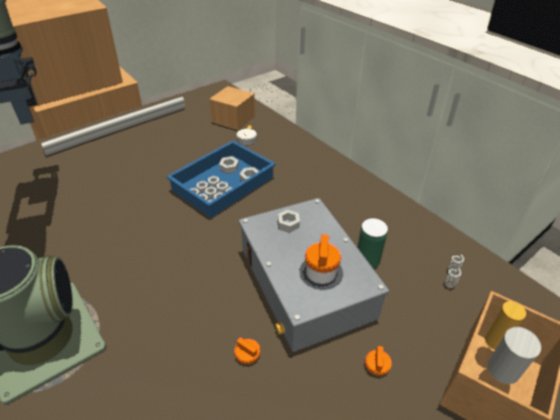

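View pics/wrist0.png

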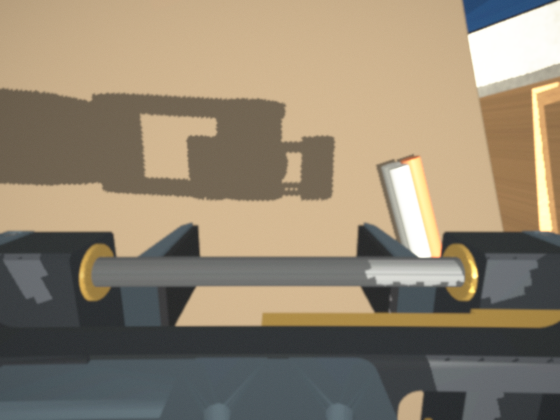

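The scene view shows the cap on the tank neck at scene (217,185) / side (323,258). There are two other orange caps on the bench, at side (247,351) and (378,362). The one on the neck fits the description; I'll measure all three and crop it.

```bash
cat > h.py <<'E'
import numpy as np,cv2,pickle
def cloud(f,T=None):
    K=np.array([[f["fx"],0,f["cx"]],[0,f["fy"],f["cy"]],[0,0,1]])
    h,w=f["range_z"].shape
    u,v=np.meshgrid(np.arange(w),np.arange(h))
    p=cv2.undistortPoints(np.stack([u,v],-1).reshape(-1,1,2).astype(np.float64),K,np.array(f["dist_coeffs"])).reshape(h,w,2)
    z=f["range_z"][...,None].astype(float)
    P=np.concatenate([p*z,z],-1)
    if T is None:
        R=cv2.Rodrigues(np.array(f["rvec"],float))[0]
        return (P-np.array(f["tvec"]).reshape(3))@R
    return P@T[:3,:3].T+T[:3,3]
def orange(f):
    c=cv2.cvtColor(f["color"],cv2.COLOR_RGB2HSV)
    return (c[...,0]>3)&(c[...,0]<14)&(c[...,1]>215)&(c[...,2]>90)
E
python3 - <<'E'
from h import *
for n in ["scene","side"]:
    f=pickle.load(open(n+"0.pkl","rb"));P=cloud(f);m=orange(f)&(f["range_z"]>0)
    k,l,s,c=cv2.connectedComponentsWithStats(m.astype(np.uint8))
    print(n)
    for i in range(1,k):
        if s[i,4]>40:
            q=P[l==i];print(c[i].round(),s[i,4],q.min(0).round(),q.max(0).round(),np.median(q,0).round())
    i=[i for i in range(1,k) if s[i,4]>40 and np.median(P[l==i],0)[2]>130]
    for j in i:
        q=P[l==j]; t=q[q[:,2]>167]; print("cap",j,len(t))
        z=np.percentile(q[:,2],97);t=q[q[:,2]>z-6]
        d=q[(q[:,2]>138)&(q[:,2]<158)]
        print("zt",z,"top mean",t.mean(0),"disc",d.min(0),d.max(0))
        r=cv2.minAreaRect(t[:,:2].astype(np.float32));print(r)
    x,y,w,h=(300,220,50,70) if n=="side" else (190,155,60,60)
    cv2.imwrite(f"pics/crop_{n}.png",cv2.resize(f["color"][y:y+h,x:x+w,::-1],None,fx=8,fy=8,interpolation=cv2.INTER_CUBIC))
    # lid plane
    g=(P[...,2]>92)&(P[...,2]<108)&(P[...,0]>0)
    k,l,s,c=cv2.connectedComponentsWithStats(g.astype(np.uint8));i=1+np.argmax(s[1:,4]);q=P[l==i]
    print("lid",cv2.minAreaRect(q[:,:2].astype(np.float32)),q[:,2].mean(),len(q))
E
```

```text
scene
[217. 180.] 48 [ 505. -283.  158.] [ 536. -244.  179.] [ 529. -252.  169.]
[218. 188.] 61 [ 507. -279.  143.] [ 546. -235.  156.] [ 535. -251.  148.]
cap 1 30
zt 178.86378700584265 top mean [ 525.16476384 -261.80126587  175.53352498] disc [ 528.64395522 -252.77313694  157.97065777] [ 528.64395522 -252.77313694  157.97065777]
((523.2479858398438, -265.8675842285156), (37.35828399658203, 11.83690357208252), 64.1087875366211)
cap 4 0
zt 153.6153101986378 top mean [ 531.24584092 -252.04184864  150.52758394] disc [ 506.66009848 -279.29273564  142.51437996] [ 546.46673461 -235.03313105  155.64405906]
((531.4581298828125, -252.55007934570312), (16.4418888092041, 56.92593765258789), 41.59977722167969)
lid ((523.7449951171875, -210.95947265625), (309.13885498046875, 211.92864990234375), 74.67263793945312) 101.5895575220353 5084
side
[319. 264.] 117 [ 474. -298.  144.] [ 497. -262.  180.] [ 486. -288.  155.]
[247. 354.] 144 [ 293. -305.   12.] [ 336. -262.   40.] [ 313. -293.   22.]
[375. 365.] 108 [ 474. -472.    0.] [ 511. -435.   40.] [ 483. -459.   21.]
cap 8 29
zt 176.9227091382889 top mean [ 488.25204228 -289.55230193  174.96663411] disc [ 474.31052994 -298.49752303  144.37301464] [ 495.1365429  -262.0308638   157.50824376]
((489.322021484375, -290.50018310546875), (4.104485034942627, 14.855306625366211), 40.0716667175293)
lid ((525.6072387695312, -212.19879150390625), (308.0444641113281, 207.21926879882812), 74.96659851074219) 100.61213190931929 9345
```

View pics/crop_side.png

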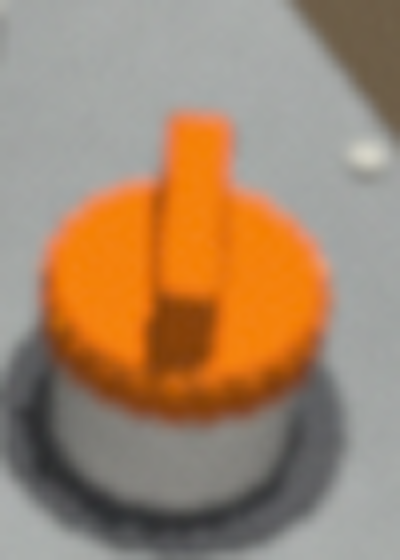

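```bash
python3 - <<'E'
from h import *
for n in ["scene","side"]:
    f=pickle.load(open(n+"0.pkl","rb"));P=cloud(f)
    near=(np.hypot(P[...,0]-509,P[...,1]+270)<60)
    w=P[near&(P[...,2]>162)]; d=P[near&(P[...,2]>150)&(P[...,2]<158)]
    nr=P[near&(P[...,2]>132)&(P[...,2]<185)]
    print(n,len(w),len(d),cv2.minAreaRect(w[:,:2].astype(np.float32)),w[:,2].max(), 'all',nr.min(0),nr.max(0))
    t=P[near&(P[...,2]>170)];print('top',len(t),cv2.minAreaRect(t[:,:2].astype(np.float32)),t.mean(0)); 
    e=np.linalg.eigh(np.cov(t[:,:2].T));print(e[0]**.5*12**.5,np.degrees(np.arctan2(e[1][1,1],e[1][0,1])))
    dd=P[near&(P[...,2]>140)&(P[...,2]<158)]
    print('disc',cv2.minEnclosingCircle(dd[:,:2].astype(np.float32)))
E
```

```text
scene 140 240 ((509.34112548828125, -270.237060546875), (66.32977294921875, 16.20756721496582), 44.18033981323242) 184.19389177348228 all [ 475.37744451 -302.40990366  132.03840314] [ 546.46673461 -235.03313105  184.19389177]
top 109 ((508.7653503417969, -270.5162658691406), (65.01200103759766, 15.873967170715332), 44.84808349609375) [ 514.35113547 -265.93638067  179.45206334]
[16.77674114 65.4009687 ] -135.38592679043217
disc ((511.4551086425781, -267.46490478515625), 36.52157211303711)
side 245 563 ((509.2561340332031, -270.91558837890625), (61.94618606567383, 16.08070945739746), 44.55865478515625) 182.83409799475788 all [ 474.31052994 -306.00876301  132.02712391] [ 545.54094876 -235.70109405  182.83409799]
top 216 ((509.5687255859375, -270.61102294921875), (61.0830078125, 16.06653594970703), 44.60988998413086) [ 506.08601626 -273.92006402  179.30738667]
[15.95210497 63.54948469] -135.42489287289524
disc ((509.4560241699219, -270.7548522949219), 36.10576248168945)
```

The crop shows the 70 mm cap on the neck, with its wing at about 44.6° and its axis at (509.5, -270.7). The two bench caps are under 45 mm across, so this is the largest. Next I'll work out the approach.

```bash
cat >> h.py <<'E'
from scipy.spatial.transform import Rotation as Ro
def delta(p0,e0,p1,e1):
    R0=Ro.from_euler('xyz',e0,degrees=True);R1=Ro.from_euler('xyz',e1,degrees=True)
    return R0.inv().apply(np.array(p1)-np.array(p0)),(R0.inv()*R1).as_rotvec()
E
python3 -c "
from h import *
print(delta([187.306,543.654,213.976],[180,0,160.99],[509.5,-270.7,230],[180,0,44.6]))"
```

```text
(array([-569.88421235, -664.99127473,  -16.024     ]), array([ 1.47313621e-32, -2.48773369e-16,  2.03138872e+00]))
```

>>> servo_tool:
  plan:
    - [[-28,-33,-16,0,0,0.1,0.5],[-57,-66,-16,0,0,0.2,0.5],[-86,-100,-16,0,0,0.31,0.5],[-117,-136,-16,0,0,0.42,0.5],[-148,-173,-16,0,0,0.53,0.5],[-179,-209,-16,0,0,0.64,0.5],[-210,-245,-16,0,0,0.75,0.5],[-241,-282,-16,0,0,0.86,0.5],[-272,-318,-16,0,0,0.97,0.5],[-303,-354,-16,0,0,1.08,0.5],[-334,-390,-16,0,0,1.19,0.5],[-365,-426,-16,0,0,1.3,0.5],[-396,-462,-16,0,0,1.41,0.5],[-427,-498,-16,0,0,1.52,0.5],[-458,-534,-16,0,0,1.63,0.5],[-489,-571,-16,0,0,1.74,0.5],[-520,-607,-16,0,0,1.85,0.5],[-546,-637,-16,0,0,1.95,0.5],[-569.9,-665,-16,0,0,2.031,0.5],[-569.9,-665,-16,0,0,2.031,0.5]]
  squeeze: 25

```text
time_s: 2.15
ee_pos: [510.6, -274.7, 228.7]
ee_rot: [180.0, 0.1, 44.4]
force: [-0.8, 0.2, -0.5]
gripper_width: 45.9
```

```bash
python3 - <<'E'
from workcell import *
from h import *
s=state();print(s["time_s"],s["ee_pos"],s["ee_rot"],s["qpos"],s["force"],s["gripper_width"])
f=grab_frame("wrist");cv2.imwrite("pics/wrist1.png",f["color"][:,:,::-1])
T=np.eye(4);T[:3,:3]=Ro.from_euler('xyz',s["ee_rot"],degrees=True).as_matrix();T[:3,3]=s["ee_pos"]
P=cloud(f,T@np.array(f["tool_from_camera"]))
near=(np.hypot(P[...,0]-509,P[...,1]+270)<55)&(f["range_z"]>0)
for a,b in((170,188),(145,160)):
    t=P[near&(P[...,2]>a)&(P[...,2]<b)].astype(np.float32);print(len(t),cv2.minAreaRect(t[:,:2]) if len(t) else 0,cv2.minEnclosingCircle(t[:,:2]) if len(t) else 0, np.median(t[:,2]) if len(t) else 0)
E
```

```text
2.15 [ 510.58898739 -274.65800479  228.68626258] [1.79957695e+02 5.21475764e-02 4.43658435e+01] [-2.93775755e+01  1.82380523e+01  8.75959159e+01 -6.43551259e-02
  7.41400264e+01  1.62741351e+01] [-0.77600032  0.21488011 -0.54029122] 45.93983816154617Traceback (most recent call last):
  File "<stdin>", line 9, in <module>
cv2.error: OpenCV(4.12.0) /io/opencv/modules/imgproc/src/convhull.cpp:143: error: (-215:Assertion failed) total >= 0 && (depth == CV_32F || depth == CV_32S) in function 'convexHull'
```

View pics/wrist1.png

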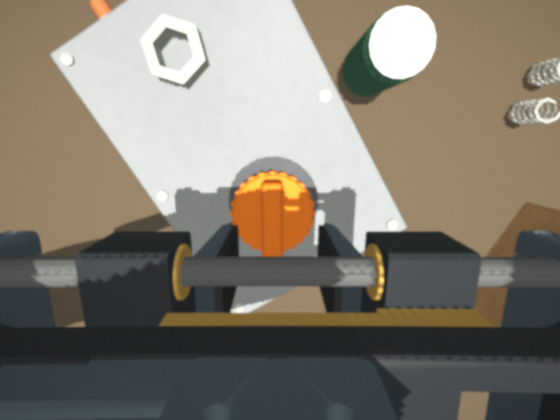

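```bash
cat > w.py <<'E'
from workcell import *
from h import *
s=state();print(s["time_s"],s["ee_pos"],s["ee_rot"],s["qvel"].round(2),s["force"])
f=grab_frame("wrist")
T=np.eye(4);T[:3,:3]=Ro.from_euler('xyz',s["ee_rot"],degrees=True).as_matrix();T[:3,3]=s["ee_pos"]
P=cloud(f,T@np.array(f["tool_from_camera"]))
near=(np.hypot(P[...,0]-509,P[...,1]+270)<50)&(f["range_z"]>0)&(np.arange(560)[None]>215)&(np.arange(560)[None]<330)
for a,b in((170,188),(145,160)):
    t=np.ascontiguousarray(P[near&(P[...,2]>a)&(P[...,2]<b)].astype(np.float32)[:,:3])
    xy=np.ascontiguousarray(t[:,:2])
    if len(t):print(len(t),cv2.minAreaRect(xy),cv2.minEnclosingCircle(xy),np.median(t[:,2]))
E
python3 w.py
```

```text
2.2 [ 509.59831513 -272.32742092  228.80084419] [-1.79909551e+02  1.93230921e-02  4.44971604e+01] [ 2.03 -2.14  2.54  0.84  0.86 -0.2 ] [ 0.40801657  0.32669114 -0.11190786]
1572 ((511.198974609375, -267.72015380859375), (54.63754653930664, 15.943880081176758), 44.834136962890625) ((511.1130676269531, -267.9683837890625), 27.983131408691406) 178.81033
3694 ((509.6928405761719, -269.2884521484375), (69.0125503540039, 69.80722045898438), 44.33097457885742) ((509.2658386230469, -269.74700927734375), 35.18454360961914) 152.93533
```

>>> servo_tool:
  plan:
    - [[0,0,20,0,0,0,0.5],[0,0,40,0,0,0,0.5],[0,0,55,0,0,0,0.5],[0,0,65,0,0,0,0.5],[0,0,71,0,0,0,0.5],[0,0,73,0,0,0,0.5],[0,0,73,0,0,0,0.5],[0,0,73,0,0,0,0.5]]

```text
time_s: 3.05
ee_pos: [509.9, -270.8, 157.6]
ee_rot: [179.9, -0.0, 44.6]
force: [-0.4, 0.6, 0.4]
gripper_width: 45.6
```

>>> servo_tool:
  plan:
    - [[0,0,1,0,0,0,0.1],[0,0,1,0,0,0,0.1],[0,0,1,0,0,0,0.0],[0,0,1,0,0,0,0.0],[0,0,1,0,0,0,0.0],[0,0,1,0,0,0,0.0],[0,0,1,0,0,0,0.0]]

```text
time_s: 3.75
ee_pos: [509.5, -270.7, 156.0]
ee_rot: [-180.0, -0.0, 44.6]
force: [0.1, -0.4, 0.2]
gripper_width: 15.7
```

>>> servo_tool:
  plan:
    - [[0,0,1,0,0,0,0],[0,0,2,0,0,0,0],[0,0,2,0,0,0,0],[0,0,2,0,0,0,0]]

```text
time_s: 4.15
ee_pos: [509.5, -270.8, 155.9]
ee_rot: [179.9, -0.0, 44.6]
force: [-2.5, 2.5, 10.1]
gripper_width: 15.9
```

>>> servo_tool:
  plan:
    - [[0,0,0.5,0,0,-0.05,0],[0,0,0.5,0,0,-0.1,0],[0,0,0.5,0,0,-0.15,0],[0,0,0.5,0,0,-0.2,0],[0,0,0.5,0,0,-0.25,0],[0,0,0.5,0,0,-0.3,0]]

```text
time_s: 4.75
ee_pos: [510.7, -271.6, 155.7]
ee_rot: [179.7, 0.0, 61.9]
force: [-0.5, -0.1, 8.9]
gripper_width: 15.9
```

```bash
cat > st.py <<'E'
from workcell import *
s=state();print(s["time_s"],s["ee_pos"].round(2),s["ee_rot"].round(1),s["force"].round(1),s["torque"].round(3),s["gripper_width"].round(1),s["qpos"][5].round(1))
E
python3 st.py
```

```text
Traceback (most recent call last):
  File "st.py", line 2, in <module>
    s=state();print(s["time_s"],s["ee_pos"].round(2),s["ee_rot"].round(1),s["force"].round(1),s["torque"].round(3),s["gripper_width"].round(1),s["qpos"][5].round(1))
                                                                                                                   ^^^^^^^^^^^^^^^^^^^^^^^^
AttributeError: 'float' object has no attribute 'round'
```

>>> servo_tool:
  plan:
    - [[0,0,0,0,0,-0.05,0],[0,0,0,0,0,-0.1,0],[0,0,0,0,0,-0.15,0],[0,0,0,0,0,-0.2,0],[0,0,0,0,0,-0.2,0]]

```text
time_s: 5.25
ee_pos: [510.8, -271.8, 155.4]
ee_rot: [179.7, 0.1, 73.3]
force: [-0.2, -0.6, 6.9]
gripper_width: 16.1
```

```bash
sed -i 's/s\["gripper_width"\].round(1)/s["gripper_width"]/' st.py; python3 st.py
```

```text
5.25 [ 510.8  -271.78  155.44] [1.797e+02 1.000e-01 7.330e+01] [-0.2 -0.6  6.9] [-0.173  0.107  0.04 ] 16.07221013117999 -12.4
```

>>> servo_tool:
  plan:
    - [[0,0,1,0,0,-0.04,0],[0,0,1,0,0,-0.08,0],[0,0,1,0,0,-0.12,0],[0,0,1,0,0,-0.16,0],[0,0,1,0,0,-0.2,0],[0,0,1,0,0,-0.2,0]]

```text
time_s: 5.85
ee_pos: [510.4, -271.2, 153.1]
ee_rot: [179.9, 0.1, 84.7]
force: [0.5, -0.9, 2.7]
gripper_width: 16.1
```

```bash
python3 st.py
```

```text
5.85 [ 510.44 -271.19  153.1 ] [1.799e+02 1.000e-01 8.470e+01] [ 0.5 -0.9  2.7] [-0.184 -0.203 -0.036] 16.096870500348277 -23.9
```

>>> servo_tool:
  plan:
    - [[0,0,1,0,0,0,0],[0,0,2,0,0,0,0],[0,0,3,0,0,0,0],[0,0,3,0,0,0,0],[0,0,3,0,0,0,0]]

```text
time_s: 6.35
ee_pos: [510.0, -271.0, 149.6]
ee_rot: [179.9, 0.0, 84.7]
force: [3.0, -1.3, 3.6]
gripper_width: 15.8
```

```bash
python3 st.py
```

```text
6.35 [ 510.03 -270.98  149.63] [179.9   0.   84.7] [ 3.  -1.3  3.6] [-0.417 -0.613  0.034] 15.805909795457874 -23.9
```

The z reading dropped with only spring-level force, so the lugs have found their slots about 0.70 rad anticlockwise of the start. Next I'll push to the bottom.

>>> servo_tool:
  plan:
    - [[0,0,1,0,0,0,0],[0,0,2,0,0,0,0],[0,0,3,0,0,0,0],[0,0,4,0,0,0,0],[0,0,5,0,0,0,0],[0,0,6,0,0,0,0],[0,0,7,0,0,0,0],[0,0,7.5,0,0,0,0],[0,0,8,0,0,0,0],[0,0,8,0,0,0,0]]

```text
time_s: 7.35
ee_pos: [509.7, -270.9, 144.0]
ee_rot: [179.9, 0.0, 84.7]
force: [1.0, 1.0, 16.6]
gripper_width: 16.0
```

```bash
python3 st.py
```

```text
7.35 [ 509.74 -270.85  143.96] [179.9   0.   84.7] [ 1.   1.  16.6] [-0.035  0.055 -0.009] 15.995266129682248 -23.9
```

Bottomed 12 mm down, with 16.6 N. Now the clockwise turn.

>>> servo_tool:
  plan:
    - [[0,0,0,0,0,0.06,0],[0,0,0,0,0,0.12,0],[0,0,0,0,0,0.18,0],[0,0,0,0,0,0.24,0],[0,0,0,0,0,0.3,0],[0,0,0,0,0,0.36,0],[0,0,0,0,0,0.42,0],[0,0,0,0,0,0.48,0],[0,0,0,0,0,0.48,0]]

```text
time_s: 8.25
ee_pos: [509.4, -270.8, 143.9]
ee_rot: [179.9, 0.0, 57.2]
force: [-1.8, 0.8, 16.4]
gripper_width: 16.0
```

```bash
python3 st.py
```

```text
8.25 [ 509.42 -270.8   143.93] [179.9   0.   57.2] [-1.8  0.8 16.4] [-0.048  0.2   -0.233] 16.02182219578315 3.7
```

>>> servo_tool:
  plan:
    - [[0,0,0,0,0,0.06,0],[0,0,0,0,0,0.12,0],[0,0,0,0,0,0.18,0],[0,0,0,0,0,0.24,0],[0,0,0,0,0,0.3,0],[0,0,0,0,0,0.36,0],[0,0,0,0,0,0.41,0],[0,0,0,0,0,0.45,0],[0,0,0,0,0,0.45,0]]

```text
time_s: 9.15
ee_pos: [509.4, -270.8, 144.0]
ee_rot: [179.9, -0.0, 31.4]
force: [-0.3, 1.0, 17.2]
gripper_width: 15.8
```

```bash
python3 st.py
```

```text
9.15 [ 509.38 -270.81  143.97] [179.9  -0.   31.4] [-0.3  1.  17.2] [-0.067  0.299 -0.143] 15.831064374518828 29.5
```

>>> servo_tool:
  plan:
    - [[0,0,0,0,0,0.03,0],[0,0,0,0,0,0.06,0],[0,0,0,0,0,0.09,0],[0,0,0,0,0,0.09,0]]

```text
time_s: 9.55
ee_pos: [509.4, -270.8, 144.0]
ee_rot: [179.9, -0.0, 26.3]
force: [-0.8, 1.2, 16.5]
gripper_width: 15.7
```

```bash
python3 st.py
```

```text
9.55 [ 509.37 -270.81  143.95] [179.9  -0.   26.3] [-0.8  1.2 16.5] [-0.107  0.273 -0.127] 15.732312284358361 34.6
```

>>> servo_tool:
  plan:
    - [[0,0,-1,0,0,0,0],[0,0,-2,0,0,0,0],[0,0,-3,0,0,0,0],[0,0,-4,0,0,0,0],[0,0,-4,0,0,0,0],[0,0,-4,0,0,0,0]]

```text
time_s: 10.15
ee_pos: [509.3, -270.8, 145.2]
ee_rot: [-180.0, 0.0, 26.3]
force: [2.1, -2.5, 3.3]
gripper_width: 15.9
```

```bash
python3 st.py
```

```text
10.15 [ 509.35 -270.8   145.25] [-180.     0.    26.3] [ 2.1 -2.5  3.3] [-0.573 -0.374  0.005] 15.851422719567385 34.6
```

>>> servo_tool:
  plan:
    - [[0,0,-0.5,0,0,0,0],[0,0,-1,0,0,0,0],[0,0,-1.5,0,0,0,0],[0,0,-1.5,0,0,0,0],[0,0,-1.5,0,0,0,0]]

```text
time_s: 10.65
ee_pos: [509.3, -270.8, 146.0]
ee_rot: [-180.0, 0.0, 26.3]
force: [3.5, -3.8, -2.8]
gripper_width: 16.0
```

The cap stops 10 mm down and resists an upward pull, so it is locked. Releasing.

>>> servo_tool:
  plan:
    - [[0,0,0,0,0,0,0.2],[0,0,0,0,0,0,0.4],[0,0,0,0,0,0,0.5],[0,0,0,0,0,0,0.5],[0,0,0,0,0,0,0.5],[0,0,-10,0,0,0,0.5],[0,0,-25,0,0,0,0.5],[0,0,-45,0,0,0,0.5],[0,0,-70,0,0,0,0.5],[0,0,-100,0,0,0,0.5],[0,0,-120,0,0,0,0.5],[0,0,-120,0,0,0,0.5],[0,0,-120,0,0,0,0.5]]

```text
time_s: 11.95
ee_pos: [509.3, -270.6, 266.9]
ee_rot: [180.0, -0.0, 26.3]
force: [0.4, -0.2, 0.1]
gripper_width: 45.5
```

```bash
python3 - <<'E'
from workcell import *
from h import *
print(state()["force"])
for n in ["side","scene"]:
    f=grab_frame(n);cv2.imwrite(f"pics/{n}2.png",f["color"][:,:,::-1]);P=cloud(f)
    near=np.hypot(P[...,0]-509.5,P[...,1]+270.7)<45
    for a,b in((160,175),(138,150)):
        t=P[near&(P[...,2]>a)&(P[...,2]<b)]
        if len(t)>5: print(n,len(t),np.median(t[:,2]),cv2.minAreaRect(t[:,:2].astype(np.float32)))
        if len(t)>5 and a==138:
            A=np.c_[t[:,:2]-[509.5,-270.7],np.ones(len(t))];print("tilt",np.linalg.lstsq(A,t[:,2],rcond=None)[0])
f=grab_frame("side");cv2.imwrite("pics/c2.png",cv2.resize(f["color"][220:300,280:360,::-1],None,fx=7,fy=7,interpolation=cv2.INTER_CUBIC))
E
```

```text
[ 0.42726618 -0.22790654  0.12101011]
side 234 169.75515826932278 ((509.41644287109375, -270.6911315917969), (60.88889694213867, 17.581666946411133), 26.22662925720215)
side 559 143.84202890099172 ((509.01666259765625, -271.1452331542969), (67.50399017333984, 68.54978942871094), 44.569461822509766)
tilt [1.85956634e-02 1.93911092e-02 1.43766601e+02]
scene 108 170.69614585876647 ((511.01519775390625, -269.8698425292969), (62.433319091796875, 16.511394500732422), 26.489856719970703)
scene 273 144.92083420863742 ((512.76025390625, -269.0040283203125), (66.08335876464844, 67.94324493408203), 33.201602935791016)
tilt [-3.59580304e-02 -1.88416721e-02  1.44936061e+02]
```

View pics/c2.png

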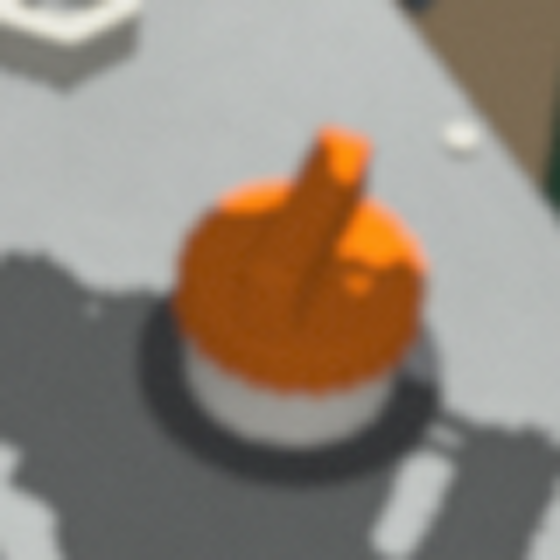

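View pics/side2.png

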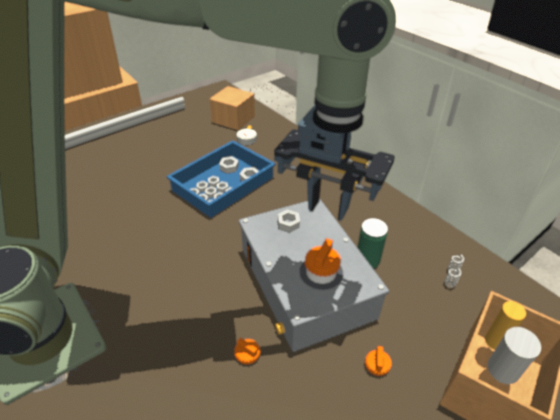

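The cap at side (323,260) is 10 mm lower (wing top about 170, disc about 144). It is level, with the wing at 26°. The nuts and can haven't moved, and the gripper is clear.

```bash
python3 -c "
from workcell import *
print(job_done())"
```

```text
the job is handed in; nothing more can be done
None
```

The orange filler cap is locked on the tank neck, and the job is handed in at about 12 s of the 64 s allowed. I gripped the wing and turned the cap anticlockwise under a light press. After about 0.7 rad the lugs dropped into their slots. I pushed it down 12 mm to the bottom (about 17 N), turned it about 1.0 rad clockwise and let go.

- **Lock:** before release the cap came to rest 10 mm below its starting height and resisted a light upward pull of about 3 N.
- **After release:** the cameras put the wing top at about 170 mm, down from 180 mm. The wing is at 26°, so it followed the gripper.
- **Level:** the two cameras gave disc slopes of 1–2° in differing directions, so I read the cap as level within their noise.
- **Bystanders:** in the last side picture the can, the nuts and the rest of the bench look unmoved. I compared them by eye and did not measure them. The gripper was clear of everything, with about 0 N on it.

I did not feel the hard end stop of the clockwise turn, but 1.0 rad is well past the 0.7 rad needed to lock.

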